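# Pack a set of furniture knobs into a mailing box

### The arm

A 6-joint arm with a two-finger parallel gripper is mounted at the origin on a cart in front of the work surface, level with it; the furniture and walls round the work are solid. World frame = base frame: x ahead of the robot, y to its left, z up, the work surface at z = 0. Lengths are in m, angles in rad, forces in N, time in s.
With the tool pointing down it reaches from about 0.375 to 0.975 m from the base axis. Payload 3.8 kg.
Tool frame: the origin (TCP) lies at the very end of the fingers, on their centre line; the grasp point (between the pads) lies 19 mm behind it (bot.pinch_z is the distance from the TCP to the grasp point, in m); x points along the fingers, y is the direction in which the jaws open and shut, and the axes are right-handed (so a half turn about x gives the same grasp; the last joint's range is limited). The gripper opens to 85 mm and grips with 20 to 120 N. Pads are 22 mm wide; open, the fingers measure 114 mm over their backs; the gripper's body (76 mm by 85 mm) begins 54 mm behind the grasp point. The pads swing forward as they close: fully open they stand 13 mm farther back than shut.
Start: joints at [1.205, 0.264, 1.604, -0, 1.274, -0.037], TCP at [0.218, 0.639, 0.231] pointing down, gripper open.
Joint ranges: [-2.63, 2.63], [-0.94, 2.18], [0.31, 2.57], [-1.31, 4.45], [0, 2.66], [-2.55, 2.55]. Speed limits (rad/s): [2.57, 2.57, 3.14, 3.14, 3.14, 3.14].

### API

Orientations are given as a rotation vector (axis times angle).
In Python, from workcell import monitor, imaging, finish_job, bot gives the robot as it stands.
- The arm moves only by the tool jog_arm, never from a script. Its argument "rows" is a list of rows, each a list of 7 numbers: the shift along the tool's x, y, z in m, then the turn, a rotation vector about the tool's x, y, z in rad, then the opening in per cent of the stroke, from 0 (shut) to 100 (fully open). A call has 1 to 20 rows; each row is the pose to reach, as a shift and turn from the pose measured when the call began, along the tool's axes at that moment; what a row does not reach only later rows make up. A row lasts 1/10 s, in which the tool goes at most 50 mm and 8.59 degrees, less where a joint would pass 70% of its speed; a pose out of reach is approached as far as the arm can. A call with a gripper value outside its range is refused whole. The fingers move at their own pace and stop on an object; "force" is the grip in N (left out, the last holds). Time passes only in rows, so rows that repeat a pose let the fingers close. It gives the time, the measured TCP pose, the force and the opening at its end, in the units of the state.
- monitor.read_state(): the state, without advancing time (a new reading comes with each control period).
- imaging.read_camera(name): name is "side" or "top"; returns the picture (384x512x3 uint8, blue, green, red); there is no depth.
- imaging.camera_params(name): a dict with "fx", "fy", "cx", "cy" (pixels), "T" (4x4, takes a point from camera to world coordinates). Camera axes: x right, y down, z forward; pixel columns grow to the right and rows downward; lengths in m; the calibration is good to about 2 mm. A picture is of the moment at which its call begins. camera_params takes no time and is no camera call.
- finish_job(): hands the job in, once; it reports no verdict.
The state is a dict: "time": time; "q": joint angles; "joint_vel": joint speeds; "joint_torque": joint torques, N m; "tool_pos": TCP position; "tcp_rot": TCP orientation; "wrist_force": force on the tool from outside, world axes, zero at the start; "torque": the same for the moment, N m; "width": opening from 0.0 (shut) to 1.0 (fully open).
Only numpy, scipy, OpenCV 4.12 (cv2) and the standard library are available. Lean on these libraries where they do the work, as an engineer would, in place of code of your own. Each camera call takes 0.05 s, during which the arm holds its last target. There are 200 camera calls.

### The job

The six white knobs in the aluminium cup are to be posted together with the carton already packed in the open mailing box. First take the stapler that was left in the box's larger bay out and stand it on its base on the table; then pour all six knobs from the cup into that bay, stand the empty cup upright on the table and shut the box's lid fully. Leave the label roll and the tape roll where they are.

Things in the scene. Friction and masses are not known exactly. Their poses are not given: they have to be found in the camera images.
- mailer: Brown corrugated mailing box, 136 (x) x 242 (y) x 70 mm high, walls and floor 4 mm; it does not slide. Origin: centre of its underside; z up, x from its front wall to the lid's hinge. A 54 mm high divider across y parts it: the larger bay, empty but for the stapler, is 128 mm (x) by 160 mm (y), at the +y end; the smaller bay at the -y end holds a packed brown carton, 51 mm high, which stays there.
- bay (a point): Centre of the floor of the larger bay (4 mm above the table, 37 mm along +y from the box's centre), axes as the box's.
- lid (a joint): Angle of the box's hinged cardboard lid (rad): 0 shut, about 2.2 as it stands at the start, open and leaning back; 2.4 is its stop. It stays where it is left; under 1 N at its free edge moves it.
- lid_hinge (a point): Middle of the lid's hinge line, on the far top edge of the box, 70 mm above the table. The lid turns about the box's y axis.
- lid_edge (a point): Middle of the lid's free edge, on its outer face, 139 mm from the hinge. The lid is 242 mm wide and 3.5 mm thick; along its free edge and ends 24 mm flaps stand off its inner face and tuck into the box. Axes: x away from the free edge toward the hinge, z out of the outer face (up when shut).
- stapler: Red and black desk stapler, 32 (x) x 138 (y) x 48 mm high, standing on its base in the larger bay, lengthwise along y. Origin: centre of its underside. The upper arm is 26 mm wide, from 32 to 48 mm high, fixed shut.
- cup: Aluminium parts cup, a cone open at the top: 94 mm across the rim, 60 mm at the foot, 64 mm high, wall 2.5 mm, with a flat black bar handle standing out level along its -x axis from the rim (16 mm thick in y, 20 mm high, from 43 to 125 mm from the cup's axis). Origin: centre of its underside; z out of its mouth. The knobs fill it to some 25 mm below the rim.
- cup_grip (a point): Middle of the cup's handle, 88 mm from the cup's axis and 52 mm above its underside, axes as the cup's.
- cup_lip (a point): Point of the cup's rim opposite the handle, 47 mm from its axis and 64 mm above its underside.
- label_roll: Bystander: roll of white labels lying flat, 96 mm across, 50 mm high; origin: centre of its underside.
- tape_roll: Bystander: roll of clear tape lying flat, 105 mm across, 48 mm high; origin: centre of its underside.
- knob_1_center (a point): Knob 1: centre of its ball. White ball-shaped furniture knob, 22 mm across, 23 mm high over a flat 17 mm brass foot, 20 g; in the cup at the start.
- knob_2_center (a point): Knob 2: centre of its ball. White ball-shaped furniture knob, 22 mm across, 23 mm high over a flat 17 mm brass foot, 20 g; in the cup at the start.
- knob_3_center (a point): Knob 3: centre of its ball. White ball-shaped furniture knob, 22 mm across, 23 mm high over a flat 17 mm brass foot, 20 g; in the cup at the start.
- knob_4_center (a point): Knob 4: centre of its ball. White ball-shaped furniture knob, 22 mm across, 23 mm high over a flat 17 mm brass foot, 20 g; in the cup at the start.
- knob_5_center (a point): Knob 5: centre of its ball. White ball-shaped furniture knob, 22 mm across, 23 mm high over a flat 17 mm brass foot, 20 g; in the cup at the start.
- knob_6_center (a point): Knob 6: centre of its ball. White ball-shaped furniture knob, 22 mm across, 23 mm high over a flat 17 mm brass foot, 20 g; in the cup at the start.
Mind the look-alikes: they are no part of the job. What is shaped like the stapler but green is not meant.

How it is judged:
By the outcome, as a careful person would: the job done as asked, in the order asked, and still so for the second after the job is handed in, with the robot touching nothing.
It also fails if it takes over 72 s, if anything falls off the work surface, if the arm or the gripper's body presses on something with over 40 N, if the wrist force passes 120 N, or if a joint passes its speed limit or range.

## Working session

There is one attempt and no reset: what is moved stays moved. The work goes in short steps, Python scripts to look and compute and a tool call to move; the robot and the scene stay as the last step left them, time stands still between calls to the robot, and variables do not carry over. Pictures are saved under pics/ and viewed, about 8 in all and at most 12, crops included, and the job is handed in when it is done.

Besides the shell and the picture viewer there is one more tool, called after ">>>" as a command line: name --pt "numbers of a row" for each row, then --argument value for the rest. jog_arm: Moves the arm, as the interface text tells. Its arguments: {"type":"object","properties":{"rows":{"type":"array","items":{"type":"array","items":{"type":"number"}}},"force":{"type":"number"}},"required":["rows"]}

```bash
ls; mkdir -p pics
python3 - <<'E'
from workcell import monitor, imaging, bot
import cv2,numpy as np
for n in("side","top"):
    im=imaging.read_camera(n);cv2.imwrite(f"pics/{n}0.png",im)
    p=imaging.camera_params(n);print(n,p["fx"],p["fy"],p["cx"],p["cy"]);print(np.round(p["T"],4).tolist())
s=monitor.read_state();print({k:np.round(v,4).tolist() for k,v in s.items()},bot.pinch_z)
E
```

```text
pics
side 399.56414408938457 399.56414408938457 253.51221526717907 197.96927009564914
[[0.8912, -0.2418, 0.3838, 0.1913], [-0.4533, -0.5054, 0.7342, -0.4086], [0.0164, -0.8283, -0.56, 0.6313], [0.0, 0.0, 0.0, 1.0]]
top 474.8707510084241 474.8707510084241 261.8979910668516 200.02956368558438
[[-0.0079, -0.9979, 0.0646, 0.4673], [-0.9999, 0.0072, -0.0111, 0.2993], [0.0106, -0.0647, -0.9978, 1.0916], [0.0, 0.0, 0.0, 1.0]]
{'time': 0.1, 'q': [1.2051, 0.2647, 1.6053, 0.0, 1.2737, -0.0369], 'joint_vel': [-0.0005, -0.0019, -0.0027, 0.001, 0.0017, -0.0012], 'joint_torque': [0.0007, -51.6708, -36.8588, -0.0, 0.0063, -0.0], 'tool_pos': [0.2177, 0.6382, 0.23], 'tcp_rot': [0.2564, 1.5558, -0.2597], 'wrist_force': [0.1974, 0.2995, -0.0469], 'torque': [-0.0121, -0.0203, -0.0387], 'width': 1.0007} 0.0187
```

View pics/side0.png

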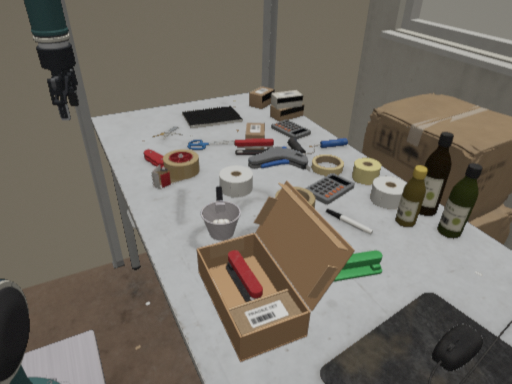

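View pics/top0.png

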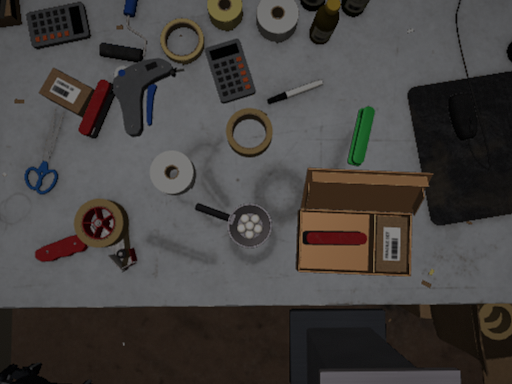

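```bash
cat > h.py <<'E'
import cv2,numpy as np
from workcell import monitor,imaging
from scipy.spatial.transform import Rotation as R
def ray(n,u,v):
    p=imaging.camera_params(n);T=np.array(p["T"]);d=T[:3,:3]@[(u-p["cx"])/p["fx"],(v-p["cy"])/p["fy"],1];return T[:3,3],d
def onz(n,u,v,z):
    o,d=ray(n,u,v);return o+d*(z-o[2])/d[2]
def proj(n,P):
    p=imaging.camera_params(n);c=np.linalg.inv(np.array(p["T"]))@np.append(P,1);return np.array([p["fx"]*c[0]/c[2]+p["cx"],p["fy"]*c[1]/c[2]+p["cy"]])
def tri(a,b):
    (o1,d1),(o2,d2)=ray("top",*a),ray("side",*b);A=np.c_[d1,-d2];t=np.linalg.lstsq(A,o2-o1,rcond=None)[0]
    p,q=o1+d1*t[0],o2+d2*t[1];return (p+q)/2,np.linalg.norm(p-q)
def goto(P,Rm=None):
    "shift and turn in tool axes from the present pose to TCP P, rotation Rm"
    s=monitor.read_state();R0=R.from_rotvec(s["tcp_rot"]);d=R0.inv().apply(np.array(P)-s["tool_pos"])
    r=(R0.inv()*Rm).as_rotvec() if Rm is not None else np.zeros(3)
    return np.round(d,4),np.round(r,4)
def masks(im):
    h=cv2.cvtColor(im,cv2.COLOR_BGR2HSV);H,S,V=cv2.split(h)
    return dict(red=(((H<8)|(H>172))&(S>130)&(V>60)).astype(np.uint8),white=((S<60)&(V>150)).astype(np.uint8),brown=((H>5)&(H<22)&(S>70)&(V>50)).astype(np.uint8),dark=(V<45).astype(np.uint8))
E
python3 - <<'E'
from h import *
t=cv2.imread("pics/top0.png");s=cv2.imread("pics/side0.png")
a=cv2.resize(t[155:295,190:450],None,fx=3,fy=3,interpolation=cv2.INTER_CUBIC)
cv2.imwrite("pics/c1.png",a)
b=cv2.resize(s[180:360,180:360],None,fx=3.3,fy=3.3,interpolation=cv2.INTER_CUBIC);cv2.imwrite("pics/c2.png",b)
for n,im in(("top",t),("side",s)):
    m=masks(im)["red"]
    k,l,st,c=cv2.connectedComponentsWithStats(m)
    for i in range(1,k):
        if st[i,4]>60:
            r=cv2.minAreaRect(np.argwhere(l==i)[:,::-1].astype(np.float32));print(n,"red",st[i].tolist(),np.round(r[0],1),np.round(r[1],1),round(r[2],1),onz(n,*r[0],.048).round(3))
E
```

```text
top red [79, 80, 30, 54, 613] [ 92.9 106.7] [11.3 57.8] 23.0 [0.745 0.661 0.048]
top red [307, 232, 60, 13, 645] [336.5 238. ] [59.1 11.1] 1.2 [0.45  0.125 0.048]
top red [36, 235, 49, 26, 702] [ 59.3 248.6] [17.1 49.6] 71.6 [0.432 0.73  0.048]
side red [235, 138, 38, 8, 256] [253.5 141.5] [ 7. 37.] 90.0 [0.742 0.652 0.048]
side red [144, 150, 20, 18, 198] [153.7 158.1] [22.8 11.2] 26.6 [0.416 0.679 0.048]
side red [169, 152, 23, 11, 158] [180. 157.] [10. 22.] 90.0 [0.49  0.652 0.048]
side red [160, 172, 11, 15, 114] [165.4 179.1] [12.9  9.8] 78.7 [0.412 0.546 0.048]
side red [228, 250, 35, 48, 740] [244.5 273.5] [54.6 14.8] 57.2 [0.45  0.119 0.048]
```

View pics/c1.png

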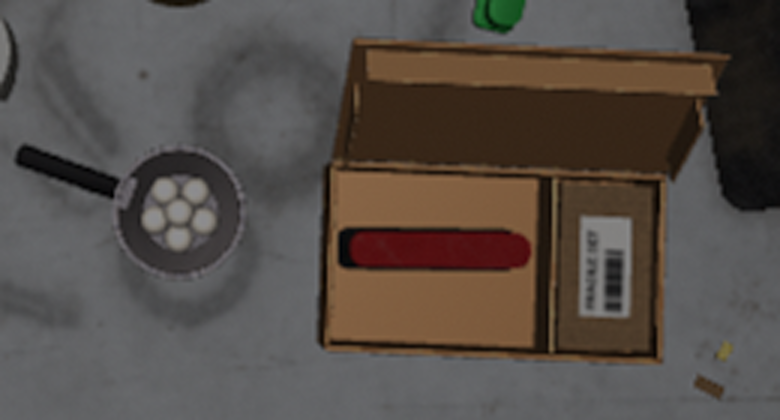

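View pics/c2.png

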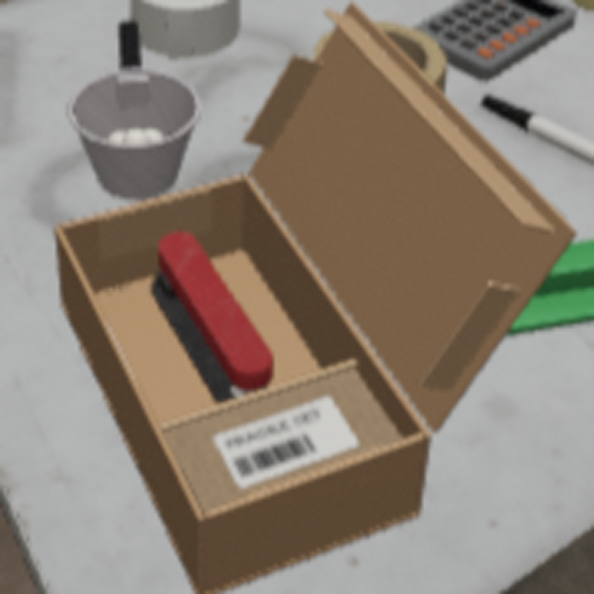

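Run:
```python
from h import *
c=lambda u,v:(190+u/3,155+v/3); sd=lambda u,v:(180+u/3.3,180+v/3.3)
nm=["H+y","F+y","F-y","H-y"]
A=[c(331,166),c(323,345),c(661,358),c(664,179)];B=[sd(248,180),sd(60,230),sd(202,514),sd(430,437)]
P=[]
for n,a,b in zip(nm,A,B):
    z=onz("top",*a,.07);P.append(z);print(n,"top",z.round(4),"side",onz("side",*b,.07).round(4),tri(a,b)[0].round(4))
P=np.array(P);print("sizes",np.linalg.norm(P-np.roll(P,-1,0),axis=1).round(4),"centre",P.mean(0).round(4), "yaw",np.arctan2(*( (P[0]+P[3]-P[1]-P[2])[[1,0]])).round(3))
t=cv2.imread("pics/top0.png")
print("stapler ends",onz("top",*c(338,248),.045).round(4),onz("top",*c(531,250),.045).round(4))
print("stapler side centre",onz("side",*sd(214,312),.048).round(4))
for u,v,z,n in[(180,212,.064,"cup rim c"),(20,155,.062,"handle end"),(118,188,.062,"handle root")]:
    print(n,onz("top",*c(u,v),z).round(4))
for u,v,z,n in[(134,110,.064,"cup rim c"),(129,24,.062,"handle end")]:
    print(n,"side",onz("side",*sd(u,v),z).round(4))
for u in (112,245): print("rim edge",onz("top",*c(u,212),.064).round(4))
print("lid edge",[tri(c(*a),sd(*b)) for a,b in[((357,41),(330,8)),((728,57),(574,232))]])
print("label",onz("top",172,172,.05).round(3),"tape",onz("top",100,223,.048).round(3))
for q in([.0,0,0],): 
  print("down yaw:",R.from_rotvec(monitor.read_state()["tcp_rot"]).as_matrix().round(3).tolist())
```

```text
H+y top [0.5106 0.2052 0.07  ] side [0.5139 0.1972 0.07  ] [0.5137 0.2035 0.0651]
F+y top [0.3831 0.2126 0.07  ] side [0.3834 0.2047 0.07  ] [0.384  0.2116 0.0642]
F-y top [ 0.3717 -0.0287  0.07  ] side [ 0.3724 -0.0279  0.07  ] [ 0.372  -0.0285  0.071 ]
H-y top [ 0.4995 -0.0345  0.07  ] side [ 0.5029 -0.0379  0.07  ] [ 0.5015 -0.0361  0.0686]
sizes [0.1278 0.2416 0.1279 0.24  ] centre [0.4412 0.0886 0.07  ] yaw -0.051
stapler ends [0.4515 0.1986 0.045 ] [0.4489 0.0568 0.045 ]
stapler side centre [0.4494 0.1164 0.048 ]
cup rim c [0.4785 0.3139 0.064 ]
handle end [0.5206 0.4293 0.062 ]
handle root [0.4962 0.3586 0.062 ]
cup rim c side [0.4793 0.3107 0.064 ]
handle end side [0.5223 0.4221 0.062 ]
rim edge [0.4789 0.3629 0.064 ]
rim edge [0.4782 0.2671 0.064 ]
lid edge [(array([0.57976412, 0.20115916, 0.18665891]), np.float64(0.012862766961492154)), (array([ 0.57412021, -0.03942687,  0.18892047]), np.float64(0.0015709429796809872))]
label [0.598 0.485 0.05 ] tape [0.487 0.642 0.048]
down yaw: [[-0.001, 0.323, 0.946], [-0.002, 0.946, -0.323], [-1.0, -0.002, -0.0]]
```

>>> jog_arm --pt "0.08 -0.4115 0.386 1.272 0 0 60" --pt "0.08 -0.4115 0.386 1.272 0 0 60" --pt "0.08 -0.4115 0.386 1.272 0 0 60" --pt "0.08 -0.4115 0.386 1.272 0 0 60" --pt "0.08 -0.4115 0.386 1.272 0 0 60" --pt "0.08 -0.4115 0.386 1.272 0 0 60" --pt "0.08 -0.4115 0.386 1.272 0 0 60" --pt "0.08 -0.4115 0.386 1.272 0 0 60" --pt "0.08 -0.4115 0.386 1.272 0 0 60" --pt "0.08 -0.4115 0.386 1.272 0 0 60" --pt "0.08 -0.4115 0.386 1.272 0 0 60" --pt "0.08 -0.4115 0.386 1.272 0 0 60" --pt "0.08 -0.4115 0.386 1.272 0 0 60" --pt "0.08 -0.4115 0.386 1.272 0 0 60" --pt "0.08 -0.4115 0.386 1.272 0 0 60" --pt "0.08 -0.4115 0.386 1.272 0 0 60"

```text
time: 1.7
tool_pos: [0.4497, 0.1251, 0.151]
tcp_rot: [1.228, 1.195, -1.231]
wrist_force: [-0.3, -0.1, -0.3]
width: 0.599
```

Run:
```python
from h import *
s=monitor.read_state();print(R.from_rotvec(s["tcp_rot"]).as_matrix().round(3).tolist(),np.round(s["q"],3))
im=imaging.read_camera("side");cv2.imwrite("pics/side1.png",cv2.resize(im[130:350,150:400],None,fx=2.4,fy=2.4))
```

```text
[[-0.001, 1.0, -0.028], [-0.002, -0.028, -1.0], [-1.0, -0.001, 0.002]] [ 2.190e-01 -6.700e-02  2.120e+00 -2.000e-03  1.089e+00  2.480e-01]
```

View pics/side1.png

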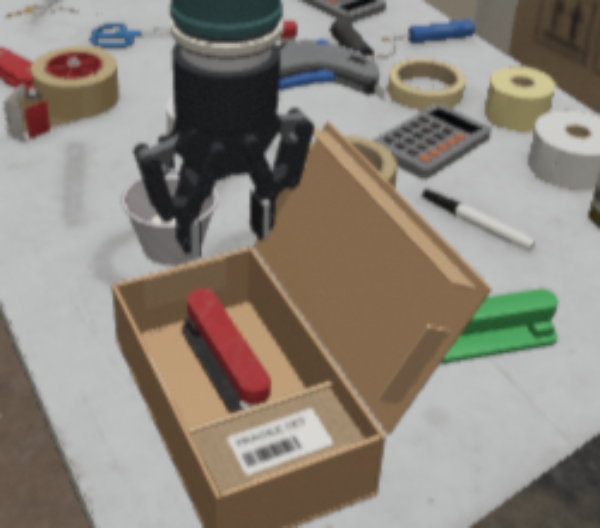

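>>> jog_arm --pt "0.045 -0.001 0 0 0 0 60" --pt "0.09 -0.001 0 0 0 0 60" --pt "0.115 -0.001 0 0 0 0 60" --pt "0.128 -0.001 0 0 0 0 60" --pt "0.128 -0.001 0 0 0 0 60" --pt "0.128 -0.001 0 0 0 0 10" --pt "0.128 -0.001 0 0 0 0 10" --pt "0.128 -0.001 0 0 0 0 10" --pt "0.128 -0.001 0 0 0 0 10" --pt "0.128 -0.001 0 0 0 0 10" --pt "0.128 -0.001 0 0 0 0 10" --pt "0.128 -0.001 0 0 0 0 10" --force 50

```text
time: 2.95
tool_pos: [0.4508, 0.1255, 0.025]
tcp_rot: [1.231, 1.193, -1.228]
wrist_force: [0.5, 1.1, 6.3]
width: 0.291
```

>>> jog_arm --pt "-0.04 0 0 0 0 0 10" --pt "-0.08 0 0 0 0 0 10" --pt "-0.125 0 0 0 0 0 10" --pt "-0.125 0 0 0 0 0 10" --pt "-0.125 -0.03 -0.04 0 0 0 10" --pt "-0.125 -0.06 -0.08 0 0 0 10" --pt "-0.125 -0.084 -0.12 0 0 0 10" --pt "-0.125 -0.084 -0.16 0 0 0 10" --pt "-0.125 -0.084 -0.2 0 0 0 10" --pt "-0.125 -0.084 -0.24 0 0 0 10" --pt "-0.125 -0.084 -0.28 0 0 0 10" --pt "-0.125 -0.084 -0.293 0 0 0 10" --pt "-0.125 -0.084 -0.293 0 0 0 10" --pt "-0.08 -0.084 -0.293 0 0 0 10" --pt "-0.04 -0.084 -0.293 0 0 0 10" --pt "-0.02 -0.084 -0.293 0 0 0 10" --pt "-0.01 -0.084 -0.293 0 0 0 10" --pt "-0.004 -0.084 -0.293 0 0 0 10" --pt "-0.004 -0.084 -0.293 0 0 0 10"

```text
time: 4.85
tool_pos: [0.3753, 0.4201, 0.0286]
tcp_rot: [1.231, 1.192, -1.228]
wrist_force: [-0.5, -0.6, -1.6]
width: 0.297
```

Run:
```python
from h import *
s=monitor.read_state();print(s["wrist_force"],s["width"])
a=imaging.read_camera("side");cv2.imwrite("pics/side2.png",cv2.resize(a[100:340,100:350],None,fx=2.4,fy=2.4))
```

```text
[-0.47980409 -0.57068417 -1.64816335] 0.297403184732295
```

View pics/side2.png

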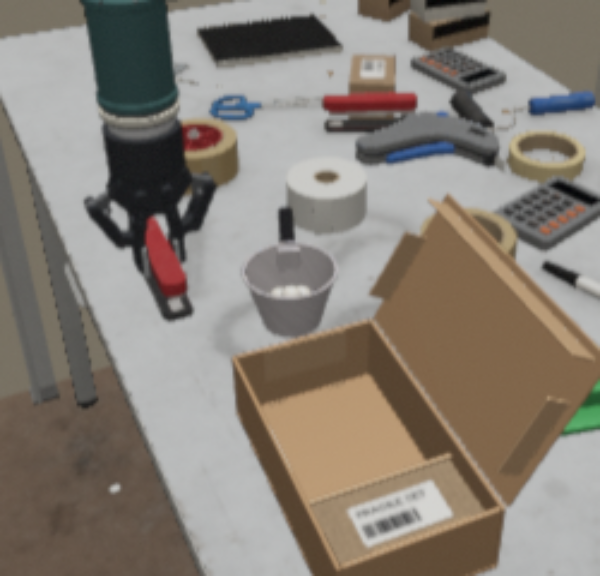

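>>> jog_arm --pt "0.005 0 0 0 0 0 10" --pt "0.008 0 0 0 0 0 10" --pt "0.008 0 0 0 0 0 10" --pt "0.008 0 0 0 0 0 10"

```text
time: 5.3
tool_pos: [0.3759, 0.421, 0.0217]
tcp_rot: [1.233, 1.193, -1.226]
wrist_force: [0.3, 0.5, -1.6]
width: 0.294
```

>>> jog_arm --pt "0.0015 0 0 0 0 0 10" --pt "0.0025 0 0 0 0 0 10" --pt "0.0025 0 0 0 0 0 10"

```text
time: 5.6
tool_pos: [0.3762, 0.4213, 0.021]
tcp_rot: [1.233, 1.193, -1.226]
wrist_force: [-2.7, -2.8, 9.4]
width: 0.295
```

>>> jog_arm --pt "0 0 0 0 0 0 55" --pt "0 0 0 0 0 0 55" --pt "0 0 0 0 0 0 55" --pt "0 0 0 0 0 0 55" --pt "-0.02 0 0 0 0 0 55" --pt "-0.07 0 0 0 0 0 55" --pt "-0.12 0 0 0 0 0 50" --pt "-0.17 0 0 0 0 0 45" --pt "-0.2 0 0 0 0 0 45" --pt "-0.22 0 0 0 0 0 45"

```text
time: 6.6
tool_pos: [0.3762, 0.4222, 0.2449]
tcp_rot: [1.238, 1.193, -1.222]
wrist_force: [-1.1, -0.4, -0.5]
width: 0.449
```

```bash
cat >> h.py <<'E'
def cupR(az,tilt,roll=0):
    "tool axes holding a cup whose handle points to azimuth az (deg), tool tilted down, then rolled about the handle axis (mouth toward +x)"
    a=np.radians(az);e=np.array([np.cos(a),np.sin(a),0]);t=np.radians(tilt)
    X=-e*np.cos(t)+np.array([0,0,-np.sin(t)]);Y=np.array([np.sin(a),-np.cos(a),0])
    return R.from_rotvec(e*np.radians(roll))*R.from_matrix(np.c_[X,Y,np.cross(X,Y)])
E
python3 - <<'E'
from h import *
s=monitor.read_state();print(np.round(s["q"],3),np.round(s["tool_pos"],4),s["width"])
M=cupR(70,50);G=np.array([.5089,.3952,.053]);X=M.as_matrix()[:,0]
print(M.as_matrix().round(3).tolist())
for b in(.12,.09,0): print(b,(G+(.0187-b)*X).round(3),goto(G+(.0187-b)*X,M))
E
```

```text
[ 0.801  0.043  1.832 -0.003  1.258  0.83 ] [0.3762 0.4222 0.2449] 0.4492126426561964
[[-0.22, 0.94, -0.262], [-0.604, -0.342, -0.72], [-0.766, -0.0, 0.643]]
0.12 [0.531 0.456 0.131] (array([ 0.1157,  0.153 , -0.0381]), array([ 0.3049, -0.6981, -0.1192]))
0.09 [0.525 0.438 0.108] (array([ 0.1386,  0.1467, -0.0197]), array([ 0.3049, -0.6981, -0.1192]))
0 [0.505 0.384 0.039] (array([0.2071, 0.1279, 0.0356]), array([ 0.3049, -0.6981, -0.1192]))
```

>>> jog_arm --pt "0.04 0.12 -0.03 0.3 -0.7 -0.12 45" --pt "0.04 0.12 -0.03 0.3 -0.7 -0.12 45" --pt "0.04 0.12 -0.03 0.3 -0.7 -0.12 45" --pt "0.08 0.15 -0.038 0.305 -0.698 -0.12 45" --pt "0.1157 0.153 -0.038 0.305 -0.698 -0.12 45" --pt "0.1157 0.153 -0.038 0.305 -0.698 -0.12 45" --pt "0.1157 0.153 -0.038 0.305 -0.698 -0.12 45" --pt "0.1157 0.153 -0.038 0.305 -0.698 -0.12 45" --pt "0.1157 0.153 -0.038 0.305 -0.698 -0.12 45"

```text
time: 7.5
tool_pos: [0.5329, 0.458, 0.1405]
tcp_rot: [0.845, 0.585, -1.773]
wrist_force: [-0.3, 1.0, 0.8]
width: 0.45
```

```bash
cat >> h.py <<'E'
from scipy.optimize import least_squares
E
python3 - <<'E'
from h import *
s=monitor.read_state();print(np.round(s["q"],4).tolist(),np.round(s["tool_pos"],4).tolist(),np.round(s["tcp_rot"],4).tolist())
M=cupR(70,50);G=np.array([.5089,.3952,.053]);X=M.as_matrix()[:,0]
print(goto(G+(.0187)*X,M),goto(G+(.0187-.05)*X,M))
# fit: wrist centre W=P-T*X ; in-plane
D=[([1.2051,.2647,1.6053,0,1.2737,-.0369],[.2177,.6382,.23],[.2564,1.5558,-.2597]),([.219,-.067,2.12,-.002,1.089,.248],[.4497,.1251,.151],[1.228,1.195,-1.231]),([.801,.043,1.832,-.003,1.258,.83],[.3762,.4222,.2449],[1.238,1.193,-1.222]),(s["q"],s["tool_pos"],s["tcp_rot"])]
def f(p):
    a,L1,L2,h,T,o=p;e=[]
    for q,P,r in D:
        W=np.array(P)-T*R.from_rotvec(r).as_matrix()[:,0];c=q[1]+q[2]
        rr=a+L1*np.sin(q[1])+L2*np.sin(c)+o*np.cos(c);z=h+L1*np.cos(q[1])+L2*np.cos(c)-o*np.sin(c)
        e+=[W[0]-rr*np.cos(q[0]),W[1]-rr*np.sin(q[0]),W[2]-z]
    return e
g=least_squares(f,[0,.42,.4,.1,.2,0]);print(g.x.round(4),np.abs(g.fun).max())
# wrist rotation model: Rz(q1)Ry(q2+q3)Rz(q4)Ry(q5)Rz(q6)*K
for q,P,r in D:
    B=R.from_euler("ZYZYZ",[q[0],q[1]+q[2],q[3],q[4],q[5]]);print((B.inv()*R.from_rotvec(r)).as_matrix().round(2).tolist())
E
```

```text
[0.8036, 0.8051, 1.1183, -0.2742, 1.8477, 1.1655] [0.5329, 0.458, 0.1405] [0.8455, 0.5852, -1.7734]
(array([ 0.129 , -0.0016, -0.003 ]), array([-0.0033, -0.0134, -0.004 ])) (array([ 0.079 , -0.0014, -0.0037]), array([-0.0033, -0.0134, -0.004 ]))
[0.0076 0.4462 0.5928 0.3217 0.2695 0.0809] 0.02447911825422118Traceback (most recent call last):
  File "<stdin>", line 17, in <module>
  File "scipy/spatial/transform/_rotation.pyx", line 1413, in scipy.spatial.transform._rotation.Rotation.from_euler
ValueError: Expected axis specification to be a non-empty string of upto 3 characters, got ZYZYZ
```

>>> jog_arm --pt "0.04 -0.001 -0.003 0 -0.013 -0.004 45" --pt "0.08 -0.0015 -0.0035 0 -0.013 -0.004 45" --pt "0.11 -0.0015 -0.003 0 -0.013 -0.004 45" --pt "0.129 -0.0016 -0.003 0 -0.013 -0.004 45" --pt "0.129 -0.0016 -0.003 0 -0.013 -0.004 45" --pt "0.129 -0.0016 -0.003 0 -0.013 -0.004 45"

```text
time: 8.1
tool_pos: [0.5065, 0.3855, 0.0448]
tcp_rot: [0.843, 0.581, -1.777]
wrist_force: [0.2, 0.6, 0.2]
width: 0.452
```

Run:
```python
from h import *
import json
s=monitor.read_state();print(np.round(s["q"],4).tolist(),np.round(s["tool_pos"],4).tolist(),np.round(s["tcp_rot"],4).tolist(),s["wrist_force"])
D=[([1.2051,.2647,1.6053,0,1.2737,-.0369],[.2177,.6382,.23],[.2564,1.5558,-.2597]),([.219,-.067,2.12,-.002,1.089,.248],[.4497,.1251,.151],[1.228,1.195,-1.231]),([.801,.043,1.832,-.003,1.258,.83],[.3762,.4222,.2449],[1.238,1.193,-1.222]),([0.8036, 0.8051, 1.1183, -0.2742, 1.8477, 1.1655],[0.5329, 0.458, 0.1405],[0.8455, 0.5852, -1.7734]),(list(s["q"]),list(s["tool_pos"]),list(s["tcp_rot"]))]
json.dump(D,open("D.json","w"))
rot=lambda ax,t:R.from_euler(ax,t)
for s4 in(1,-1):
  for q,P,r in D:
    B=rot("z",q[0])*rot("y",q[1]+q[2])*rot("z",s4*q[3])*rot("y",q[4])*rot("z",q[5]);print(s4,(B.inv()*R.from_rotvec(r)).as_matrix().round(2).tolist())
def f(p):
    a,L1,L2,h,T,o,w=p;e=[]
    for q,P,r in D:
        F=rot("z",q[0])*rot("y",q[1]+q[2])*rot("z",q[3])
        W=rot("z",q[0]).apply([a,0,h])+(rot("z",q[0])*rot("y",q[1])).apply([0,0,L1])+F.apply([o,0,L2])+(F*rot("y",q[4])).apply([w,0,T])
        e+=list(W-P)
    return e
g=least_squares(f,[0,.42,.4,.1,.2,0,0]);print(g.x.round(4),np.round(g.fun,3).reshape(-1,3).tolist())
im=imaging.read_camera("side");cv2.imwrite("pics/side3.png",cv2.resize(im[100:280,110:310],None,fx=3,fy=3))
```

```text
[0.7661, 0.7661, 1.3766, -0.287, 1.6322, 1.1967] [0.5065, 0.3855, 0.0448] [0.8429, 0.5805, -1.7769] [0.15821586 0.63577121 0.22955092]
1 [[0.0, -1.0, 0.0], [0.0, -0.0, -1.0], [1.0, 0.0, 0.0]]
1 [[0.0, -1.0, -0.0], [-0.0, 0.0, -1.0], [1.0, 0.0, -0.0]]
1 [[-0.0, -1.0, 0.0], [0.0, -0.0, -1.0], [1.0, -0.0, 0.0]]
1 [[-0.0, -1.0, -0.0], [0.0, 0.0, -1.0], [1.0, -0.0, 0.0]]
1 [[0.0, -1.0, -0.0], [0.0, 0.0, -1.0], [1.0, 0.0, 0.0]]
-1 [[0.0, -1.0, 0.0], [0.0, -0.0, -1.0], [1.0, 0.0, 0.0]]
-1 [[-0.0, -1.0, -0.0], [-0.0, 0.0, -1.0], [1.0, -0.0, -0.0]]
-1 [[-0.0, -1.0, -0.0], [-0.0, 0.0, -1.0], [1.0, -0.0, -0.0]]
-1 [[-0.45, -0.87, 0.19], [-0.23, -0.09, -0.97], [0.86, -0.48, -0.16]]
-1 [[-0.5, -0.86, 0.09], [-0.21, 0.02, -0.98], [0.84, -0.51, -0.19]]
[-0.0141  0.4725  0.5757  0.2224  0.3017 -0.0266  0.003 ] [[0.02, -0.018, 0.002], [0.013, -0.023, -0.002], [0.016, -0.018, 0.001], [0.004, -0.004, 0.003], [0.006, 0.0, -0.003]]
```

View pics/side3.png

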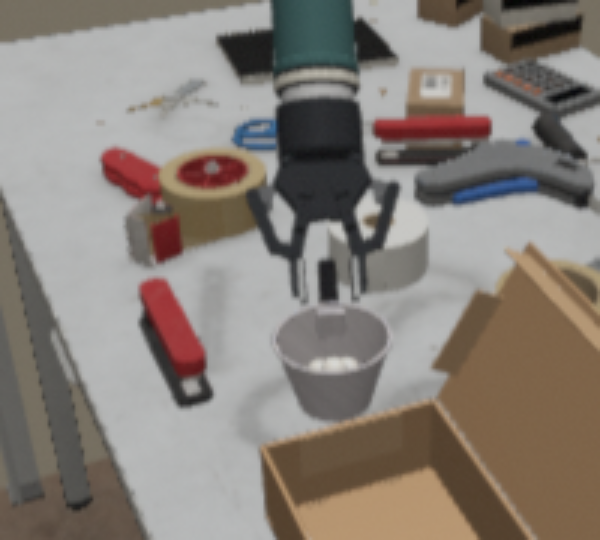

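>>> jog_arm --pt "0.006 0 0 0 0 0 45" --pt "0.006 0 0 0 0 0 45" --pt "0.006 0 0 0 0 0 0" --pt "0.006 0 0 0 0 0 0" --pt "0.006 0 0 0 0 0 0" --pt "0.006 0 0 0 0 0 0" --pt "0.006 0 0 0 0 0 0" --pt "0.006 0 0 0 0 0 0" --pt "0.006 0 0 0 0 0 0" --force 70

```text
time: 9.05
tool_pos: [0.5055, 0.3829, 0.04]
tcp_rot: [0.844, 0.581, -1.776]
wrist_force: [-0.6, 2.8, 4.9]
width: 0.175
```

```bash
cat >> h.py <<'E'
import json
rot=lambda ax,t:R.from_euler(ax,t)
K=R.from_matrix([[0,-1,0],[0,0,-1],[1,0,0]])
LO=np.array([-2.63,-.94,.31,-1.31,0,-2.55]);HI=np.array([2.63,2.18,2.57,4.45,2.66,2.55])
def fk(p,q):
    a,L1,L2,h,T,o,d,w=p
    A=rot("z",q[0]);F=A*rot("y",q[1]+q[2])*rot("z",q[3])
    P=A.apply([a,d,h])+(A*rot("y",q[1])).apply([0,0,L1])+F.apply([0,0,L2])+(A*rot("y",q[1]+q[2])).apply([o,0,0])+(F*rot("y",q[4])).apply([w,0,T])
    return P,F*rot("y",q[4])*rot("z",q[5])*K
def fit():
    D=json.load(open("D.json"))
    return least_squares(lambda p:np.ravel([fk(p,q)[0]-P for q,P,r in D]),[0,.42,.4,.1,.2,0,0,0])
def ik(p,P,M,q0):
    def f(q):
        a,B=fk(p,q);return np.r_[(a-P)*5,(B.inv()*M).as_rotvec()]
    g=least_squares(f,np.clip(q0,LO+.01,HI-.01),bounds=(LO,HI));return g.x,np.abs(g.fun).max()
E
python3 - <<'E'
from h import *
s=monitor.read_state();print(np.round(s["q"],4),np.round(s["wrist_force"],2))
D=json.load(open("D.json"));D.append((list(s["q"]),list(s["tool_pos"]),list(s["tcp_rot"])));json.dump(D,open("D.json","w"))
g=fit();p=g.x;print(p.round(4),np.abs(g.fun).max().round(4))
M0=R.from_rotvec(s["tcp_rot"])
# tool frame relative to the cup
for az in(60,70,80,87,100):
    c=np.array([.44,.125,0]);e=np.array([np.cos(np.radians(az)),np.sin(np.radians(az)),0])
    q=s["q"]
    for roll in(0,30,60,90,105,120):
        G=c+.088*e+[0,0,.16];M=cupR(az,50,roll);q,er=ik(p,G+.0187*M.as_matrix()[:,0],M,q)
        print(az,roll,q.round(2),round(er,4))
E
```

```text
[ 0.7646  0.7665  1.3857 -0.2877  1.622   1.1981] [-0.65  2.82  4.85]
[-5.000e-04  5.124e-01  5.671e-01  2.525e-01  3.478e-01  2.100e-03
  2.490e-02  3.000e-04] 0.0003
60 0 [ 0.54  0.45  1.68 -0.32  1.64  1.15] 0.0
60 30 [ 0.4   0.6   1.53 -0.09  1.86  0.74] 0.0
60 60 [0.31 0.79 1.39 0.07 2.13 0.42] 0.0
60 90 [0.28 0.98 1.32 0.16 2.41 0.12] 0.0
60 105 [ 0.29  1.06  1.3   0.17  2.54 -0.05] 0.0
60 120 [ 0.31  1.13  1.31  0.13  2.66 -0.27] 0.0
70 0 [ 0.61  0.41  1.74 -0.38  1.59  1.07] 0.0
70 30 [ 0.47  0.57  1.57 -0.17  1.84  0.65] 0.0
70 60 [ 0.39  0.78  1.42 -0.04  2.13  0.32] 0.0
70 90 [0.36 0.97 1.33 0.02 2.41 0.01] 0.0
70 105 [ 0.37  1.05  1.32  0.    2.53 -0.17] 0.0
70 120 [ 0.39  1.12  1.34 -0.06  2.65 -0.4 ] 0.0
80 0 [ 0.67  0.36  1.81 -0.44  1.54  0.99] 0.0
80 30 [ 0.54  0.54  1.62 -0.24  1.8   0.57] 0.0
80 60 [ 0.46  0.75  1.46 -0.14  2.1   0.23] 0.0
80 90 [ 0.44  0.95  1.37 -0.12  2.39 -0.09] 0.0
80 105 [ 0.45  1.04  1.36 -0.16  2.51 -0.28] 0.0
80 120 [ 0.46  1.1   1.38 -0.24  2.61 -0.51] 0.0
87 0 [ 0.71  0.32  1.87 -0.49  1.49  0.93] 0.0
87 30 [ 0.59  0.51  1.66 -0.3   1.77  0.51] 0.0
87 60 [ 0.52  0.73  1.5  -0.21  2.08  0.18] 0.0
87 90 [ 0.5   0.94  1.4  -0.21  2.36 -0.15] 0.0
87 105 [ 0.5   1.02  1.4  -0.26  2.48 -0.35] 0.0
87 120 [ 0.52  1.09  1.42 -0.35  2.58 -0.58] 0.0
100 0 [ 0.78  0.23  1.98 -0.56  1.41  0.84] 0.0
100 30 [ 0.68  0.44  1.76 -0.39  1.7   0.41] 0.0
100 60 [ 0.62  0.68  1.58 -0.33  2.01  0.08] 0.0
100 90 [ 0.6   0.89  1.49 -0.37  2.29 -0.25] 0.0
100 105 [ 0.6   0.98  1.48 -0.43  2.41 -0.44] 0.0
100 120 [ 0.62  1.05  1.5  -0.52  2.5  -0.66] 0.0
```

```bash
cat >> h.py <<'E'
def pour(z,roll,az=87,c=(.432,.13),s=None):
    e=np.array([np.cos(np.radians(az)),np.sin(np.radians(az)),0]);M=cupR(az,50,roll)
    return np.array([*c,z])+.088*e+.0187*M.as_matrix()[:,0],M
E
python3 - <<'E'
from h import *
s=monitor.read_state();P=np.array(s["tool_pos"]);M=R.from_rotvec(s["tcp_rot"])
print(goto(P+[0,0,.06],M),goto(P+[0,0,.12],M))
for z,r in((.17,0),): print(pour(z,r)[0].round(3),goto(*pour(z,r)))
E
```

```text
(array([-0.0463,  0.0004,  0.0381]), array([0., 0., 0.])) (array([-0.0927,  0.0007,  0.0762]), array([0., 0., 0.]))
[0.436 0.206 0.156] (array([ 0.0314, -0.0036,  0.2203]), array([-0.234 , -0.0087,  0.1864]))
```

>>> jog_arm --pt "-0.008 0 0.006 0 0 0 0" --pt "-0.023 0 0.019 0 0 0 0" --pt "-0.046 0 0.038 0 0 0 0" --pt "-0.07 0 0.057 0 0 0 0" --pt "-0.092 0 0.076 0 0 0 0" --pt "-0.092 0 0.076 0 0 0 0" --pt "-0.075 -0.001 0.095 -0.03 -0.001 0.025 0" --pt "-0.055 -0.001 0.12 -0.07 -0.003 0.055 0" --pt "-0.035 -0.002 0.145 -0.11 -0.004 0.09 0" --pt "-0.01 -0.003 0.17 -0.16 -0.006 0.125 0" --pt "0.01 -0.003 0.195 -0.2 -0.007 0.16 0" --pt "0.025 -0.0036 0.212 -0.225 -0.008 0.18 0" --pt "0.0314 -0.0036 0.22 -0.234 -0.0087 0.186 0" --pt "0.0314 -0.0036 0.22 -0.234 -0.0087 0.186 0" --pt "0.0314 -0.0036 0.22 -0.234 -0.0087 0.186 0"

```text
time: 10.55
tool_pos: [0.4367, 0.2069, 0.1554]
tcp_rot: [0.706, 0.668, -1.509]
wrist_force: [0.9, 0.7, -1.0]
width: 0.18
```

Run:
```python
from h import *
s=monitor.read_state();print(np.round(s["q"],3),np.round(s["tool_pos"],4),s["width"],np.round(s["wrist_force"],2))
for z,r in((.165,20),(.16,40),(.155,60),(.155,75),(.16,85),(.165,95),(.175,103),(.185,111)): print(r,*goto(*pour(z,r)))
im=imaging.read_camera("top");cv2.imwrite("pics/top4.png",cv2.resize(im[130:300,170:430],None,fx=2.5,fy=2.5))
```

```text
[ 0.724  0.302  1.863 -0.476  1.513  0.938] [0.4367 0.2069 0.1554] 0.17970486956174575 [ 0.91  0.71 -1.01]
20 [ 0.0036 -0.0056 -0.0017] [-0.225  -0.0015 -0.2675]
40 [ 0.0056 -0.0099 -0.0033] [-0.4491 -0.0016 -0.5351]
60 [ 0.0065 -0.0131 -0.0041] [-0.6733 -0.0017 -0.8027]
75 [ 0.0038 -0.0145 -0.0019] [-0.8414 -0.0017 -1.0033]
85 [-0.0019 -0.015   0.0029] [-0.9535 -0.0017 -1.1371]
95 [-0.0076 -0.015   0.0077] [-1.0655 -0.0016 -1.271 ]
103 [-0.0168 -0.0146  0.0154] [-1.1552 -0.0016 -1.378 ]
111 [-0.026  -0.0141  0.0231] [-1.2448 -0.0016 -1.485 ]
```

View pics/top4.png

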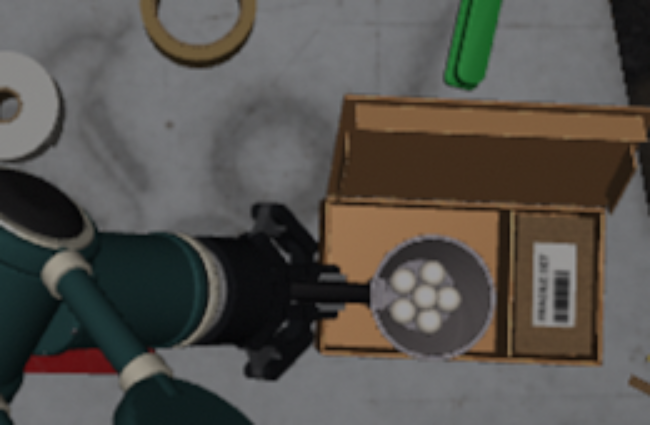

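>>> jog_arm --pt "0.0018 -0.003 -0.001 -0.11 0 -0.13 0" --pt "0.0036 -0.0056 -0.0017 -0.225 -0.001 -0.267 0" --pt "0.0046 -0.008 -0.0025 -0.337 -0.001 -0.4 0" --pt "0.0056 -0.0099 -0.0033 -0.449 -0.0016 -0.535 0" --pt "0.006 -0.0115 -0.0037 -0.56 -0.0016 -0.67 0" --pt "0.0065 -0.0131 -0.0041 -0.673 -0.0017 -0.803 0" --pt "0.005 -0.014 -0.003 -0.757 -0.0017 -0.903 0" --pt "0.0038 -0.0145 -0.0019 -0.841 -0.0017 -1.003 0" --pt "0.001 -0.015 0.0005 -0.9 -0.0017 -1.07 0" --pt "-0.0019 -0.015 0.0029 -0.953 -0.0017 -1.137 0" --pt "-0.005 -0.015 0.0053 -1.01 -0.0017 -1.204 0" --pt "-0.0076 -0.015 0.0077 -1.065 -0.0016 -1.271 0" --pt "-0.012 -0.015 0.011 -1.11 -0.0016 -1.324 0" --pt "-0.0168 -0.0146 0.0154 -1.155 -0.0016 -1.378 0" --pt "-0.0168 -0.0146 0.0154 -1.155 -0.0016 -1.378 0" --pt "-0.0168 -0.0146 0.0154 -1.155 -0.0016 -1.378 0"

```text
time: 12.2
tool_pos: [0.4229, 0.2074, 0.1772]
tcp_rot: [-0.853, 1.998, -1.831]
wrist_force: [-0.2, 0.4, -1.3]
width: 0.174
```

Run:
```python
from h import *
s=monitor.read_state();print(np.round(s["q"],3),np.round(s["tool_pos"],4),s["width"],np.round(s["wrist_force"],2))
for z,r in((.18,107),(.185,113),(.19,118)): print(r,*goto(*pour(z,r)))
im=imaging.read_camera("side");cv2.imwrite("pics/side5.png",cv2.resize(im[120:360,150:400],None,fx=2.4,fy=2.4))
```

```text
[ 0.511  0.984  1.413 -0.238  2.475 -0.309] [0.4229 0.2074 0.1772] 0.1738395648866832 [-0.18  0.37 -1.28]
107 [ 0.0021 -0.0067 -0.0007] [-0.0466  0.0008 -0.0551]
113 [ 0.0029 -0.013  -0.0013] [-0.1139  0.0007 -0.1353]
118 [ 0.0035 -0.0191 -0.0019] [-0.17    0.0007 -0.2021]
```

View pics/side5.png

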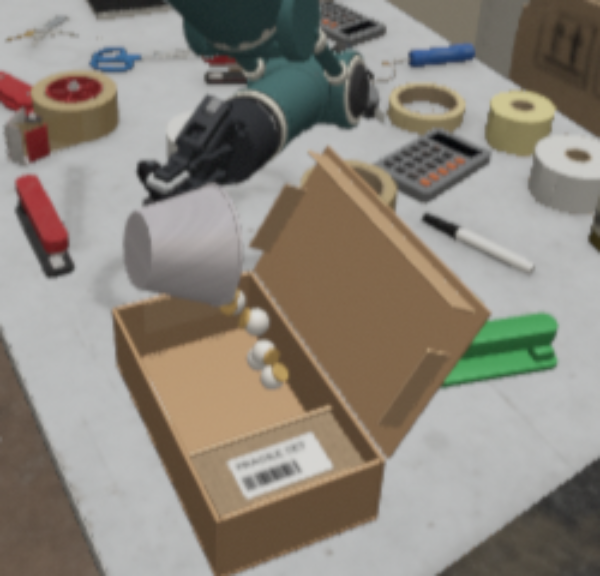

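>>> jog_arm --pt "0.0015 -0.008 -0.0005 -0.035 0 -0.04 0" --pt "0.0025 -0.0145 -0.001 -0.07 0 -0.083 0" --pt "0.0025 -0.0145 -0.001 -0.07 0 -0.083 0" --pt "0.0025 -0.0145 -0.001 -0.07 0 -0.083 0" --pt "0.0025 -0.0145 -0.001 -0.07 0 -0.083 0"

```text
time: 12.75
tool_pos: [0.4239, 0.2066, 0.1927]
tcp_rot: [-0.967, 2.066, -1.814]
wrist_force: [0.3, 0.3, -1.4]
width: 0.177
```

Run:
```python
from h import *
s=monitor.read_state();print(np.round(s["tool_pos"],4),s["width"],np.round(s["wrist_force"],2))
for z,r in((.185,80),(.18,40),(.18,0)): print(r,*goto(*pour(z,r)))
a=imaging.read_camera("side");b=imaging.read_camera("top")
cv2.imwrite("pics/c6.png",np.hstack([cv2.resize(a[180:330,190:320],(390,450)),cv2.resize(b[195:295,290:420],(390,450))]))
```

```text
[0.4239 0.2066 0.1927] 0.17656662968022865 [ 0.26  0.27 -1.36]
80 [-0.001   0.0103  0.001 ] [0.3255 0.0007 0.3861]
40 [-0.0079  0.0214  0.0068] [7.744e-01 3.000e-04 9.207e-01]
0 [-0.0154  0.0216  0.0131] [ 1.2233e+00 -2.0000e-04  1.4554e+00]
```

View pics/c6.png

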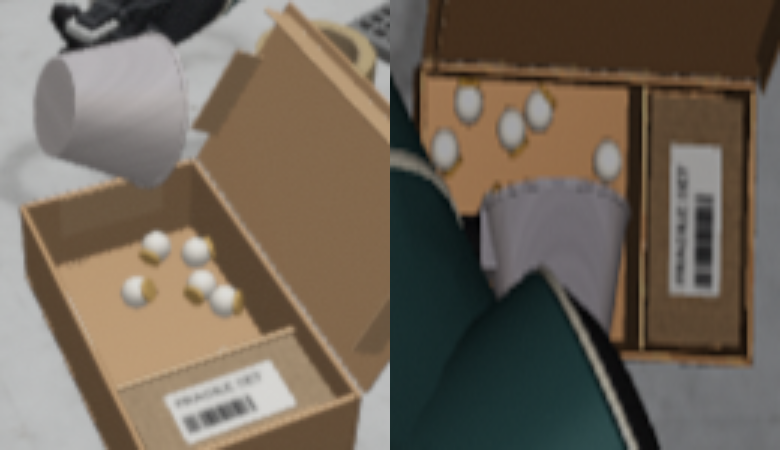

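>>> jog_arm --pt "-0.0005 0.005 0.0005 0.11 0 0.13 0" --pt "-0.0008 0.008 0.0008 0.22 0 0.26 0" --pt "-0.001 0.0103 0.001 0.3255 0 0.386 0" --pt "-0.0025 0.013 0.0025 0.435 0 0.52 0" --pt "-0.0045 0.016 0.004 0.55 0 0.65 0" --pt "-0.006 0.019 0.0055 0.66 0 0.785 0" --pt "-0.0079 0.0214 0.0068 0.774 0 0.92 0" --pt "-0.01 0.0215 0.0085 0.886 0 1.053 0" --pt "-0.0118 0.0215 0.01 1.0 0 1.187 0" --pt "-0.0135 0.0216 0.0115 1.11 0 1.32 0" --pt "-0.0154 0.0216 0.013 1.223 0 1.455 0" --pt "-0.0154 0.0216 0.013 1.223 0 1.455 0" --pt "-0.0154 0.0216 0.013 1.223 0 1.455 0"

```text
time: 14.15
tool_pos: [0.4354, 0.2061, 0.1667]
tcp_rot: [0.709, 0.665, -1.507]
wrist_force: [-0.5, -0.3, -2.6]
width: 0.177
```

Run:
```python
from h import *
s=monitor.read_state();print(np.round(s["tool_pos"],4),s["width"],np.round(s["wrist_force"],2))
a=imaging.read_camera("side");b=imaging.read_camera("top")
cv2.imwrite("pics/c7.png",np.hstack([cv2.resize(a[180:330,190:320],(390,450)),cv2.resize(b[195:295,290:420],(390,300))[:, :].copy() if 0 else cv2.resize(b[195:310,290:420],(390,450))]))
M=cupR(70,50);P0=np.array([.5055,.3829,.040])
print(goto(P0+[0,0,.12],M),goto(P0+[0,0,.004],M),goto(P0,M))
```

```text
[0.4354 0.2061 0.1667] 0.1771561212752702 [-0.47 -0.35 -2.58]
(array([-0.111 ,  0.0625, -0.1423]), array([ 2.290e-01, -2.000e-04, -1.909e-01])) (array([-0.0221,  0.0626, -0.2168]), array([ 2.290e-01, -2.000e-04, -1.909e-01])) (array([-0.0191,  0.0626, -0.2194]), array([ 2.290e-01, -2.000e-04, -1.909e-01]))
```

View pics/c7.png

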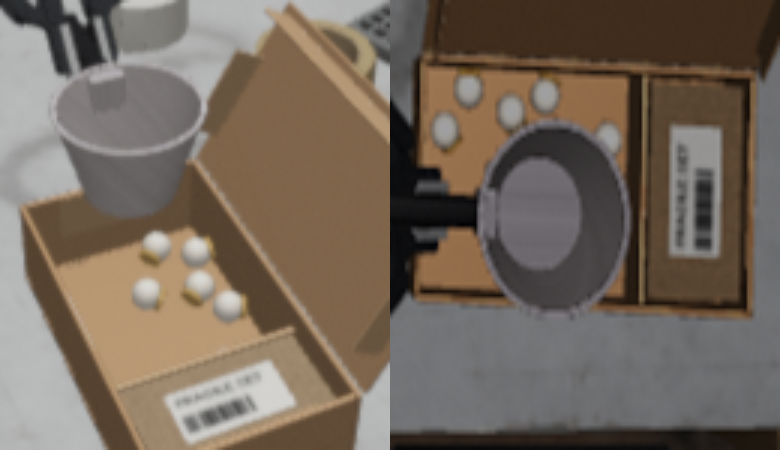

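>>> jog_arm --pt "-0.02 0.011 -0.025 0.04 0 -0.034 0" --pt "-0.04 0.022 -0.05 0.08 0 -0.068 0" --pt "-0.058 0.033 -0.075 0.12 0 -0.1 0" --pt "-0.078 0.044 -0.1 0.16 0 -0.134 0" --pt "-0.098 0.055 -0.125 0.2 0 -0.168 0" --pt "-0.111 0.0625 -0.142 0.229 0 -0.191 0" --pt "-0.111 0.0625 -0.142 0.229 0 -0.191 0" --pt "-0.09 0.0626 -0.16 0.229 0 -0.191 0" --pt "-0.068 0.0626 -0.178 0.229 0 -0.191 0" --pt "-0.045 0.0626 -0.197 0.229 0 -0.191 0" --pt "-0.03 0.0626 -0.21 0.229 0 -0.191 0" --pt "-0.0221 0.0626 -0.2168 0.229 0 -0.191 0" --pt "-0.0195 0.0626 -0.219 0.229 0 -0.191 0" --pt "-0.0195 0.0626 -0.219 0.229 0 -0.191 0" --pt "-0.0195 0.0626 -0.219 0.229 0 -0.191 0"

```text
time: 15.75
tool_pos: [0.5063, 0.3836, 0.0421]
tcp_rot: [0.833, 0.582, -1.779]
wrist_force: [0.5, 0.7, -0.4]
width: 0.174
```

Run:
```python
from h import *
s=monitor.read_state();print(np.round(s["tool_pos"],4),np.round(s["tcp_rot"],3),s["width"],np.round(s["wrist_force"],2))
M=cupR(70,50);P0=np.array([.5055,.3829,.040]);print(goto(P0,M))
```

```text
[0.5063 0.3836 0.0421] [ 0.833  0.582 -1.779] 0.17361803076466892 [ 0.5   0.73 -0.44]
(array([ 0.0022, -0.0005, -0.0006]), array([-0.0006, -0.0025, -0.0008]))
```

>>> jog_arm --pt "0.001 0 -0.0008 0 0 0 0" --pt "0.0018 0 -0.0014 0 0 0 0" --pt "0.0025 0 -0.002 0 0 0 0" --pt "0.0025 0 -0.002 0 0 0 0"

```text
time: 16.15
tool_pos: [0.5067, 0.3839, 0.0398]
tcp_rot: [0.834, 0.582, -1.778]
wrist_force: [0.5, 2.1, 1.6]
width: 0.174
```

>>> jog_arm --pt "0 0 0 0 0 0 20" --pt "0 0 0 0 0 0 30" --pt "0 0 0 0 0 0 45" --pt "0 0 0 0 0 0 45" --pt "0 0 0 0 0 0 45" --pt "-0.03 0 0 0 0 0 45" --pt "-0.07 0 0 0 0 0 45" --pt "-0.11 0 0 0 0 0 45" --pt "-0.15 0 0 0 0 0 45" --pt "-0.17 0 0 0 0 0 45" --pt "-0.17 0 0 0 0 0 45"

```text
time: 17.25
tool_pos: [0.5448, 0.4888, 0.1736]
tcp_rot: [0.841, 0.584, -1.774]
wrist_force: [0.8, 0.4, -0.6]
width: 0.453
```

Run:
```python
from h import *
s=monitor.read_state();print(np.round(s["tool_pos"],4),s["width"],np.round(s["wrist_force"],2))
for n,roi in(("top",(200,280,295,420)),("side",(180,340,195,330))):
    im=imaging.read_camera(n);cv2.imwrite(f"pics/{n}8.png",im);y0,y1,x0,x1=roi
    hsv=cv2.cvtColor(im,cv2.COLOR_BGR2HSV);m=((hsv[...,1]<70)&(hsv[...,2]>120)).astype(np.uint8);mm=np.zeros_like(m);mm[y0:y1,x0:x1]=m[y0:y1,x0:x1]
    k,l,st,c=cv2.connectedComponentsWithStats(mm)
    for i in range(1,k):
        if st[i,4]>8: print(n,c[i].round(1),st[i,4],onz(n,*c[i],.016).round(3))
# lid edge mask info; closing waypoints
a=-.05;ux=np.array([np.cos(a),np.sin(a),0])
H=np.array([.443,.086,.07])+.068*ux;print("hinge",H.round(3))
q=s["q"];p=fit().x
X=np.array([0,0,-1.]);Y=np.array([np.sin(a),-np.cos(a),0])
for Yd in(Y,-Y):
  M=R.from_matrix(np.c_[X,Yd,np.cross(X,Yd)]);qq=np.array([.3,.3,1.7,0,1.2,0])
  for P in([.66,.07,.26],[.66,.07,.15],[.52,.085,.18],[.41,.09,.075]): 
    qq,e=ik(p,P,M,qq);print(P,qq.round(2),round(e,4),goto(P,M))
```

```text
[0.5448 0.4888 0.1736] 0.45252720687529374 [ 0.78  0.36 -0.61]
top [315.8 217.1] 46 [0.497 0.165 0.016]
top [341.3 218.7] 49 [0.493 0.107 0.016]
top [330.  222.8] 48 [0.484 0.133 0.016]
top [307.7 227.4] 50 [0.474 0.184 0.016]
top [362.4 229.8] 52 [0.468 0.06  0.016]
top [390.8 241.4] 336 [ 0.441 -0.004  0.016]
top [325.9 239.1] 47 [0.447 0.143 0.016]
top [295. 248.] 9 [0.428 0.213 0.016]
side [226.8 234.9] 4992 [0.482 0.284 0.016]
side [322.3 210. ] 214 [0.751 0.269 0.016]
side [264.8 245.9] 9 [0.546 0.209 0.016]
side [242.2 260.8] 64 [0.477 0.186 0.016]
side [259.4 273.5] 236 [0.493 0.134 0.016]
side [276.2 262.1] 11 [0.543 0.149 0.016]
side [318.1 317.6] 940 [ 0.539 -0.019  0.016]
side [238.2 277.1] 84 [0.447 0.145 0.016]
side [214.8 283. ] 9 [0.396 0.151 0.016]
side [266.4 313. ] 712 [0.456 0.034 0.016]
hinge [0.511 0.083 0.07 ]
[0.66, 0.07, 0.26] [ 0.07  0.23  1.6  -0.    1.32  1.69] 0.0 (array([0.1559, 0.2518, 0.3274]), array([ 1.2171,  0.5961, -0.4424]))
[0.66, 0.07, 0.15] [ 0.07  0.3   1.71 -0.    1.13  1.69] 0.0 (array([0.2404, 0.2516, 0.257 ]), array([ 1.2171,  0.5961, -0.4424]))
[0.52, 0.085, 0.18] [ 0.11  0.02  1.98 -0.    1.14  1.74] 0.0 (array([0.2388, 0.115 , 0.3023]), array([ 1.2171,  0.5961, -0.4424]))
[0.41, 0.09, 0.075] [ 0.16 -0.07  2.28 -0.    0.93  1.78] 0.0 (array([0.3403, 0.0097, 0.2604]), array([ 1.2171,  0.5961, -0.4424]))
[0.66, 0.07, 0.26] [ 0.07  0.23  1.6  -0.    1.32 -1.45] 0.0 (array([0.1559, 0.2518, 0.3274]), array([-1.7845,  0.4787,  0.645 ]))
[0.66, 0.07, 0.15] [ 0.07  0.3   1.71 -0.    1.13 -1.45] 0.0 (array([0.2404, 0.2516, 0.257 ]), array([-1.7845,  0.4787,  0.645 ]))
[0.52, 0.085, 0.18] [ 0.11  0.02  1.98 -0.    1.14 -1.41] 0.0 (array([0.2388, 0.115 , 0.3023]), array([-1.7845,  0.4787,  0.645 ]))
[0.41, 0.09, 0.075] [ 0.16 -0.07  2.28 -0.    0.93 -1.36] 0.0 (array([0.3403, 0.0097, 0.2604]), array([-1.7845,  0.4787,  0.645 ]))
```

>>> jog_arm --pt "-0.04 0 0.032 0.12 0.06 -0.045 20" --pt "-0.077 0 0.064 0.24 0.12 -0.09 0" --pt "-0.05 0.03 0.1 0.36 0.18 -0.135 0" --pt "-0.02 0.06 0.135 0.48 0.24 -0.18 0" --pt "0.01 0.1 0.17 0.6 0.3 -0.22 0" --pt "0.04 0.13 0.21 0.72 0.36 -0.265 0" --pt "0.065 0.165 0.24 0.85 0.42 -0.31 0" --pt "0.09 0.195 0.275 0.97 0.48 -0.355 0" --pt "0.12 0.23 0.31 1.1 0.54 -0.4 0" --pt "0.14 0.252 0.34 1.217 0.596 -0.442 0" --pt "0.14 0.252 0.34 1.217 0.596 -0.442 0" --pt "0.14 0.252 0.34 1.217 0.596 -0.442 0" --pt "0.14 0.252 0.34 1.217 0.596 -0.442 0" --pt "0.14 0.252 0.34 1.217 0.596 -0.442 0"

```text
time: 18.75
tool_pos: [0.6592, 0.071, 0.2786]
tcp_rot: [-2.193, 0.054, 2.2]
wrist_force: [-0.4, -0.0, 0.3]
width: -0.002
```

Run:
```python
from h import *
s=monitor.read_state();print(np.round(s["q"],3),np.round(s["tool_pos"],4),s["width"],np.round(s["wrist_force"],2))
print(R.from_rotvec(s["tcp_rot"]).as_matrix().round(3).tolist())
a=-.05;X=np.array([0,0,-1.]);Y=np.array([np.sin(a),-np.cos(a),0]);M=R.from_matrix(np.c_[X,Y,np.cross(X,Y)])
ux=np.array([np.cos(a),np.sin(a),0]);H=np.array([.511,.083,.07])
print("start",*goto([.66,.076,.15],M))
def way(th,r,off=.011,up=.0):
    t=np.radians(th);n=np.array([np.sin(t),np.cos(t)])  # outer normal (x,z), th=0 -> up
    c=np.array([-r*np.cos(t),r*np.sin(t)])
    return H+ux*(c[0]+off)+[0,0,c[1]+up]
for th,r in((120,.12),(100,.12),(85,.12),(70,.12),(55,.12),(40,.12),(30,.12),(20,.118),(12,.118),(6,.118),(2,.118),(0,.118),(-2,.118)): 
    P=way(th,r);print(th,P.round(3),goto(P,M)[0])
```

```text
[0.07  0.219 1.572 0.    1.353 1.69 ] [0.6592 0.071  0.2786] -0.002373304628335618 [-0.4  -0.01  0.31]
[[-0.003, -0.049, -0.999], [0.0, -0.999, 0.049], [-1.0, 0.0, 0.003]]
start [ 0.1286 -0.005  -0.001 ] [ 0.0005  0.0029 -0.0001]
120 [0.582 0.079 0.174] [ 0.1049 -0.0046  0.0773]
100 [0.543 0.081 0.188] [ 0.0907 -0.0046  0.1165]
85 [0.512 0.083 0.19 ] [ 0.0894 -0.0046  0.1478]
70 [0.481 0.085 0.183] [ 0.0963 -0.0047  0.1783]
55 [0.453 0.086 0.168] [ 0.1109 -0.0047  0.2061]
40 [0.43  0.087 0.147] [ 0.1321 -0.0047  0.2291]
30 [0.418 0.088 0.13 ] [ 0.1493 -0.0047  0.2411]
20 [0.411 0.088 0.11 ] [ 0.1689 -0.0047  0.248 ]
12 [0.407 0.088 0.095] [ 0.1848 -0.0047  0.2525]
6 [0.405 0.088 0.082] [ 0.197  -0.0047  0.2544]
2 [0.404 0.088 0.074] [ 0.2052 -0.0047  0.2549]
0 [0.404 0.088 0.07 ] [ 0.2093 -0.0047  0.255 ]
-2 [0.404 0.088 0.066] [ 0.2134 -0.0047  0.2549]
```

>>> jog_arm --pt "0.045 -0.005 0 0 0 0 0" --pt "0.085 -0.005 0.01 0 0 0 0" --pt "0.11 -0.005 0.04 0 0 0 0" --pt "0.105 -0.005 0.077 0 0 0 0" --pt "0.097 -0.005 0.1 0 0 0 0" --pt "0.0907 -0.005 0.1165 0 0 0 0" --pt "0.089 -0.005 0.132 0 0 0 0" --pt "0.0894 -0.005 0.148 0 0 0 0" --pt "0.092 -0.005 0.163 0 0 0 0" --pt "0.0963 -0.005 0.178 0 0 0 0" --pt "0.103 -0.005 0.193 0 0 0 0" --pt "0.111 -0.005 0.206 0 0 0 0" --pt "0.121 -0.005 0.218 0 0 0 0" --pt "0.132 -0.005 0.229 0 0 0 0" --pt "0.149 -0.005 0.241 0 0 0 0" --pt "0.149 -0.005 0.241 0 0 0 0"

```text
time: 20.35
tool_pos: [0.4143, 0.0889, 0.1274]
tcp_rot: [-2.188, 0.052, 2.208]
wrist_force: [-0.4, 0.0, -0.4]
width: 0.0
```

Run:
```python
from h import *
s=monitor.read_state();print(np.round(s["q"],3),np.round(s["tool_pos"],4),np.round(s["wrist_force"],2))
im=imaging.read_camera("side");cv2.imwrite("pics/side9.png",cv2.resize(im[100:360,130:400],None,fx=2.2,fy=2.2))
```

```text
[ 1.520e-01 -1.240e-01  2.219e+00  1.000e-03  1.055e+00  1.769e+00] [0.4143 0.0889 0.1274] [-0.37  0.02 -0.35]
```

View pics/side9.png

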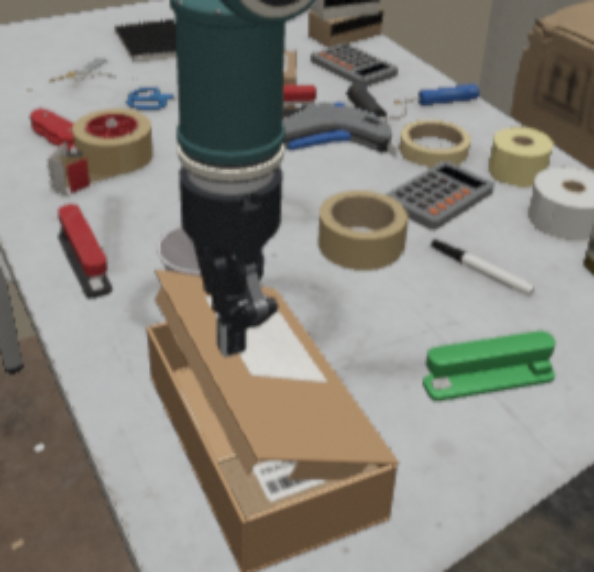

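>>> jog_arm --pt "0.012 0 0.004 0 0 0 0" --pt "0.024 0 0.007 0 0 0 0" --pt "0.034 0 0.009 0 0 0 0" --pt "0.042 0 0.01 0 0 0 0" --pt "0.048 0 0.01 0 0 0 0" --pt "0.052 0 0.01 0 0 0 0" --pt "0.052 0 0.01 0 0 0 0"

```text
time: 21.1
tool_pos: [0.4056, 0.0891, 0.0763]
tcp_rot: [-2.19, 0.053, 2.206]
wrist_force: [-0.1, 0.0, 0.1]
width: -0.002
```

>>> jog_arm --pt "0.002 0 0 0 0 0 0" --pt "0.004 0 0 0 0 0 0" --pt "0.005 0 0 0 0 0 0" --pt "0.006 0 0 0 0 0 0" --pt "0.006 0 0 0 0 0 0"

```text
time: 21.6
tool_pos: [0.4063, 0.0892, 0.0731]
tcp_rot: [-2.19, 0.053, 2.206]
wrist_force: [-8.1, -1.6, 21.6]
width: 0.001
```

>>> jog_arm --pt "-0.03 0 0 0 0 0 0" --pt "-0.08 0 0 0 0 0 0" --pt "-0.13 0 0 0 0 0 0" --pt "-0.17 0 0 0 0 0 0" --pt "-0.2 0.05 0 0 0 0 0" --pt "-0.2 0.1 -0.05 0 0 0 0" --pt "-0.2 0.15 -0.1 0 0 0 0" --pt "-0.2 0.2 -0.12 0 0 0 0" --pt "-0.2 0.25 -0.12 0 0 0 0" --pt "-0.2 0.27 -0.12 0 0 0 0" --pt "-0.2 0.27 -0.12 0 0 0 0"

```text
time: 22.7
tool_pos: [0.5153, -0.1905, 0.2724]
tcp_rot: [-2.189, 0.059, 2.205]
wrist_force: [-0.6, 1.1, -0.7]
width: -0.003
```

Run:
```python
from h import *
s=monitor.read_state();print(np.round(s["tool_pos"],3),np.round(s["wrist_force"],2))
t=imaging.read_camera("top");d=imaging.read_camera("side")
cv2.imwrite("pics/top10.png",t);cv2.imwrite("pics/side10.png",d)
# lid/box outline in each view
for n,im,roi in(("top",t,(195,300,285,430)),("side",d,(190,370,185,340))):
    y0,y1,x0,x1=roi;m=np.zeros(im.shape[:2],np.uint8);h=cv2.cvtColor(im,cv2.COLOR_BGR2HSV)
    b=((h[...,0]>4)&(h[...,0]<24)&(h[...,1]>60)).astype(np.uint8);m[y0:y1,x0:x1]=b[y0:y1,x0:x1]
    c=max(cv2.findContours(m,cv2.RETR_EXTERNAL,cv2.CHAIN_APPROX_NONE)[0],key=cv2.contourArea)
    ap=cv2.approxPolyDP(cv2.convexHull(c),4,True)[:,0]
    print(n,cv2.contourArea(c));[print("  ",q.tolist(),onz(n,*q,.0735).round(3),onz(n,*q,0).round(3)) for q in ap]
# expected shut lid corners
a=-.05;ux=np.array([np.cos(a),np.sin(a),0]);uy=np.array([-ux[1],ux[0],0]);C=np.array([.443,.086,.0735])
for sx in(-1,1):
  for sy in(-1,1):
    P=C+sx*.068*ux+sy*.121*uy;print("exp",P.round(3),proj("top",P).round(1),proj("side",P).round(1))
# brightness profile along a side-view line down the front wall (lid edge -> foot)
for f in(-.05,.0,.05):
  P=C-.0685*ux+f*uy;print("front",[(int(z*1000),d[tuple(proj("side",np.r_[P[:2],z])[::-1].round().astype(int))].tolist()) for z in(.09,.085,.08,.075,.07,.065,.06,.05)])
m=masks(t)["red"];k,l,st,c=cv2.connectedComponentsWithStats(m)
[print("red",st[i].tolist(),onz("top",*c[i],.048).round(3)) for i in range(1,k) if st[i,4]>60]
print("side brown above box?")
o=cv2.imread("pics/top0.png");print("moved px near rolls:",[(n,int((cv2.absdiff(o,t)[y0:y1,x0:x1].max(2)>40).sum())) for n,(y0,y1,x0,x1) in dict(label=(148,197,148,197),tape=(196,250,72,128),cup=(200,250,190,275)).items()])
```

```text
[ 0.515 -0.191  0.272] [-0.59  1.06 -0.69]
top 7300.0
   [298, 211] [0.509 0.211 0.073] [0.512 0.204 0.   ]
   [411, 213] [ 0.503 -0.033  0.073] [ 0.506 -0.057  0.   ]
   [410, 277] [ 0.366 -0.027  0.073] [ 0.359 -0.05   0.   ]
   [299, 273] [0.377 0.21  0.073] [0.37  0.204 0.   ]
side 8910.0
   [255, 232] [0.516 0.201 0.074] [0.558 0.282 0.   ]
   [309, 315] [ 0.496 -0.044  0.074] [0.536 0.004 0.   ]
   [305, 336] [ 0.466 -0.077  0.074] [ 0.502 -0.034  0.   ]
   [240, 361] [ 0.35  -0.071  0.074] [ 0.37  -0.027 -0.   ]
   [200, 275] [0.36  0.13  0.074] [0.382 0.201 0.   ]
   [196, 247] [0.381 0.211 0.074] [0.406 0.293 0.   ]
exp [ 0.369 -0.031  0.074] [412.2 275.7] [240.3 336.8]
exp [0.381 0.21  0.074] [298.9 271. ] [196.2 247.2]
exp [ 0.505 -0.038  0.074] [413.5 212.1] [311.6 310.8]
exp [0.517 0.203 0.074] [301.3 207.3] [255.1 231.3]
front [(90, [111, 146, 177]), (85, [111, 146, 178]), (80, [112, 147, 179]), (75, [112, 147, 179]), (70, [111, 146, 178]), (65, [93, 125, 155]), (60, [55, 77, 98]), (50, [44, 62, 81])]
front [(90, [110, 145, 177]), (85, [110, 146, 178]), (80, [109, 145, 178]), (75, [109, 144, 176]), (70, [99, 132, 163]), (65, [62, 84, 107]), (60, [60, 83, 106]), (50, [45, 63, 81])]
front [(90, [109, 144, 177]), (85, [108, 144, 176]), (80, [109, 144, 176]), (75, [108, 144, 176]), (70, [104, 139, 170]), (65, [94, 127, 157]), (60, [57, 79, 101]), (50, [45, 62, 81])]
red [79, 80, 30, 54, 598] [0.745 0.661 0.048]
red [36, 235, 49, 26, 695] [0.432 0.729 0.048]
red [172, 267, 60, 13, 642] [0.377 0.421 0.048]
side brown above box?
moved px near rolls: [('label', 0), ('tape', 0), ('cup', 213)]
```

Run:
```python
from h import *
for n,(y0,y1,x0,x1) in dict(top=(195,225,185,235),side=(180,215,205,235)).items():
    for f in(f"pics/{n}0.png",f"pics/{n}10.png"):
        im=cv2.imread(f);m=masks(im)["dark"][y0:y1,x0:x1];r=cv2.minAreaRect(np.argwhere(m)[:,::-1].astype(np.float32));print(f,m.sum(),np.round(r[0],1)+[x0,y0],np.round(r[1],1),round(r[2],1))
# stapler and cup silhouettes in the side view, before/after
for f in("pics/side0.png","pics/side10.png"):
    m=masks(cv2.imread(f))["red"];k,l,st,c=cv2.connectedComponentsWithStats(m);print([st[i].tolist() for i in range(1,k) if st[i,4]>60])
a,b=[cv2.imread(f"pics/top{i}.png")[205:250,225:275] for i in(0,10)]
for im in(a,b):
    e=cv2.HoughCircles(cv2.cvtColor(im,cv2.COLOR_BGR2GRAY),cv2.HOUGH_GRADIENT,1.5,30,param1=120,param2=12,minRadius=19,maxRadius=24);print(e)
from workcell import finish_job
```

```text
pics/top0.png 246 [216.1 211.8] [42.3 10.6] 21.2
pics/top10.png 259 [214.9 213.6] [42.3 12.9] 14.8
pics/side0.png 55 [219. 193.] [12.  4.] 90.0
pics/side10.png 52 [219.  192.5] [11.  4.] 90.0
[[235, 138, 38, 8, 256], [144, 150, 20, 18, 198], [169, 152, 23, 11, 158], [160, 172, 11, 15, 114], [228, 250, 35, 48, 740]]
[[235, 138, 38, 8, 258], [144, 150, 20, 17, 198], [169, 152, 23, 11, 159], [160, 172, 11, 15, 112], [157, 193, 21, 32, 345]]
[[[23.25 20.25 21.4 ]]]
[[[23.25 20.25 19.75]]]
```

Each check agrees with a finished job: the cup is back at its original pose, the stapler is on the table and the lid is flush.

```bash
python3 -c "
from workcell import finish_job
print(finish_job())"
```

```text
the job is handed in; nothing more can be done
None
```

The job is done and handed in. I lifted the red stapler out of the bay and stood it on the table at about (0.377, 0.421). I then poured the knobs into the bay, set the cup back upright at its original place and pushed the lid shut. The robot clock read about 23 s of the 72 s allowed.

What the last checks showed:
- **Knobs:** the top picture taken before closing the lid showed six separate knobs inside the bay. The cup looked empty after the pour. The side view showed only five clearly, probably because the divider or another knob hid one.
- **Lid:** the press ended on a firm stop at z of about 73 mm, with about 22 N at the wrist. Afterwards the lid's corners lay within a few pixels of where a fully shut lid should be.
- **Label roll and tape roll:** the top picture showed no change at either roll from the start.
- **Cup:** the rim centre and handle were within about 2 px of where they started. The top-view fit of the handle's angle differed by about 6° and the rim radius by 1.6 px; I put this down to coarse fits and did not look further. No picture was left to confirm by eye, after the lid closed, that the cup stands upright.

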